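Find the heavy side of a model flywheel on a roller stand

TASK

Take the red flywheel out of the wooden rack and, without turning it first, set its axle gently down on the rollers of the metal balancing stand. Let go and let it roll by itself until it hangs still with its heavy brass side straight down. Leave the blue flywheel standing in the rack.

Things in the scene. Friction and masses are not known exactly. Their poses are not given: they have to be found in the camera images.
- red_flywheel: Red disc, 80 mm diameter, 16 mm thick, on a steel axle 12 mm thick, 88 mm long; 0.25 to 0.43 kg. Starts upright in the rack, axle level. Origin: disc centre, on the axle; y along the axle. A brass slug 21 mm across, 26 mm from the axle towards -z, makes that side heavy (centre of mass about 7 mm off the axle): +z is up when the heavy side is down. At the start +z is over 90 degrees from up.
- blue_flywheel: Blue flywheel, otherwise like the red one (same axes), in the rack's other cradle, 120 mm away along the axle direction. To be left there.
- wheel_rack: Fixed wooden rack, 100 x 190 mm, two cradles at y = +60 and -60 mm, either wheel in either. Origin: centre of its underside, on the bench; z up, y along the axles. Axles lie 52 mm above the bench; the wooden cheeks beside the wheels end at 33 mm, so the upper half of a wheel is free to be pinched across its flat faces.
- roller_stand: Metal balancing stand, fixed, base 100 x 110 mm. Origin: centre of its underside; z up, y along the axle to be. Free steel rollers, 26 mm diameter, 10 mm wide, at x = +/-15, y = +/-31, z = 46 mm. An axle lowered between them (either way round) rests at x = 0, z = 58 mm, the disc in the gap between the pairs (y -26 to 26 mm). Nothing is higher than 60 mm. A released wheel rocks for about 5 s.

How it is judged:
By the outcome, as a careful person would: the job done as asked, in the order asked, and still so for the second after the job is handed in, with the robot touching nothing.
It also fails if it takes over 56 s, if anything falls off the work surface, if the arm or the gripper's body presses on something with over 40 N, if the wrist force passes 120 N, or if a joint passes its speed limit or range.

ROBOT

A 7-joint arm with a two-finger parallel gripper is mounted at the origin on a cart in front of the work surface, level with it; the furniture and walls round the work are solid. World frame = base frame: x ahead of the robot, y to its left, z up, the work surface at z = 0. Lengths are in m, angles in degrees, forces in N, time in s.
With the tool pointing down it reaches from about 0.425 to 0.875 m from the base axis. Payload 4.7 kg.
Tool frame: the origin (TCP) lies midway between the tips of the shut fingers; the grasp point (between the pads) lies 19 mm behind it (env.grip_depth is the distance from the TCP to the grasp point, in m); z points along the fingers, y is the line along which they close (so a half turn about z gives the same grasp; the last joint's range is limited). The gripper opens to 87 mm and grips with 3 to 60 N. Pads are 19 mm wide; open, the fingers measure 117 mm over their backs; the gripper's body (75 mm by 190 mm) begins 51 mm behind the grasp point.
Start: joints at [-63.994, 18.392, -4.016, 83.108, 1.295, 78.541, -3.26], TCP at [0.277, 0.588, 0.223] pointing down, gripper open.
Joint ranges: [-163.93, 163.93], [-17.29, 119.83], [-79.2, 71.16], [3.27, 140.29], [-89.18, 269.18], [5.43, 117.66], [-154.24, 154.24]. Speed limits (degrees/s): [147.25, 147.25, 180, 180, 180, 180, 180].

INTERFACE

Orientations are given as [roll, pitch, yaw] about the fixed x, y, z axes, in that order (R = Rz(yaw) Ry(pitch) Rx(roll)).
In Python, from cell import get_obs, optics, env, nets gives the robot as it stands.
- The arm moves only by the shell command python3 -m creep 'ROWS' [FORCE]. ROWS is JSON, a list of rows, each an object of numbers: "wx", "wy", "wz": the turn, a rotation vector about the tool's x, y, z in degrees; "tx", "ty", "tz": the shift along the tool's x, y, z in mm; "gripper": the opening, from -1 (shut) to 1 (fully open). A call has 1 to 5 rows; each row is the pose to reach, as a shift and turn from the pose commanded when the call began, along the tool's axes at that moment; what a row does not reach only later rows make up. A row lasts 1/12 s, in which the tool goes at most 41.7 mm and 7.16 degrees, less where a joint would pass 70% of its speed; a pose out of reach is approached as far as the arm can. A call with a gripper value outside its range is refused whole. The fingers move at their own pace and stop on an object; FORCE is the grip in N (left out, the last holds). Time passes only in rows, so rows that repeat a pose let the fingers close. It gives the time, the measured TCP pose, the force, the opening and the grip force at its end, in the units of the state.
- get_obs(): the state, without advancing time (a new reading comes with each control period).
- optics.read_camera(name): name is "scene" or "top" or "wrist"; returns (picture, depth): 480x640x3 uint8, red, green, blue; 480x640 float32, m along the optical axis (not along the pixel's ray), 0 where there is no reading.
- optics.camera_info(name): a dict with "fovy" (degrees; the focal length in pixels is half the picture's height over the tangent of half this angle, whatever the lens; pixels are square), "cx", "cy" (the principal point, pixels), "R" (3x3) and "t" (3): a world point X has camera coordinates R X + t; the wrist camera has in their place "tool_from_camera" (4x4, takes a point from camera to tool coordinates, whose origin is the TCP and whose axes are the flange's). Camera axes: x right, y down, z forward; pixel columns grow to the right and rows downward; lengths in m; the calibration is good to about 2 mm. A picture is of the moment at which its call begins: read the wrist's pose just before it. camera_info takes no time and is no camera call.
- env.sign_off(): hands the job in; it is judged then, once.
Trained networks look in the newest picture that a camera, given by its name, has taken for a name from the list of things; names that differ only in an ending like _2 or _b are one class to them, and where a whole thing is asked for, a point or a joint stands for the part that bears it (a point fixed in the world has none). Each returns a list of dicts, best first, with "confidence" (0 to 1); they miss things now and then, are a little off and sometimes report something else, mostly with a low value. They report only what shows in the picture. A call takes as long as a camera call.
- nets.look_for(query, camera): "point" ([x, y, z] in m, in world coordinates, good to about 4 mm: the middle of the surface that is visible of it).
- nets.place_of(query, camera): "point" ([x, y, z] in m, in world coordinates, good to about 4 mm: a listed point, or the origin of a listed thing).
The state is a dict: "time_s": time; "qpos": joint angles; "joint_velocities": joint speeds; "effort": joint torques, N m; "tool_pos": TCP position; "tool_rot": TCP orientation; "force": force on the tool from outside, world axes, zero at the start; "wrist_torque": the same for the moment, N m; "grip_width": finger opening in m; "grasp_force": force on a finger pad.
Only numpy, scipy, OpenCV 4.12 (cv2) and the standard library are available. Lean on these libraries where they do the work, as an engineer would, in place of code of your own. Each camera call takes 0.05 s, during which the arm holds its last target. There are 200 camera calls.

## Working session

There is one attempt and no reset: what is moved stays moved. The work goes in short steps, Python scripts to look and compute and a shell command to move; the robot and the scene stay as the last step left them, time stands still between calls to the robot, and variables do not carry over. Pictures are saved under pics/ and viewed, at most 10 in all, crops included, and the job is handed in when it is done.

```bash
mkdir -p pics; ls
python3 - <<'E'
from cell import get_obs, optics, env, nets
import cv2
s=get_obs();print(s['time_s'],s['tool_pos'],s['tool_rot'],s['grip_width'],env.grip_depth)
a,d=optics.read_camera('scene');b,d2=optics.read_camera('top')
import numpy as np
cv2.imwrite('pics/a.png',cv2.resize(np.hstack([a,b])[:,:,::-1],(800,300)));cv2.imwrite('pics/top.png',b[:,:,::-1])
for n in ['red_flywheel','blue_flywheel','wheel_rack','roller_stand']:
  for c in ['scene','top']:
    print(n,c,[(np.round(r['point'],4),round(r['confidence'],2)) for r in nets.place_of(n,c)[:2]])
E
```

```text
pics
0.0 [0.27656163 0.58761773 0.2214626 ] [-1.79889943e+02  6.56954422e-03  1.54803395e+02] 0.08700293350909655 0.0187
red_flywheel scene []
red_flywheel top [(array([ 0.5859, -0.1189,  0.0537]), 0.61)]
blue_flywheel scene [(array([0.5835, 0.0051, 0.0507]), 0.91), (array([ 0.492 ,  0.2407, -0.0036]), 0.72)]
blue_flywheel top [(array([0.5826, 0.0069, 0.0543]), 0.63)]
wheel_rack scene []
wheel_rack top [(array([ 0.5881, -0.0579, -0.0016]), 0.96)]
roller_stand scene [(array([ 0.4907,  0.2417, -0.0017]), 0.96)]
roller_stand top [(array([ 0.4919,  0.2436, -0.0024]), 0.87), (array([ 0.5856, -0.0582, -0.0029]), 0.28)]
```

View pics/a.png

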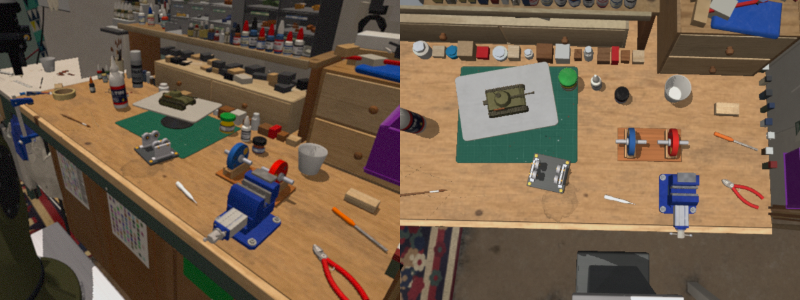

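View pics/top.png

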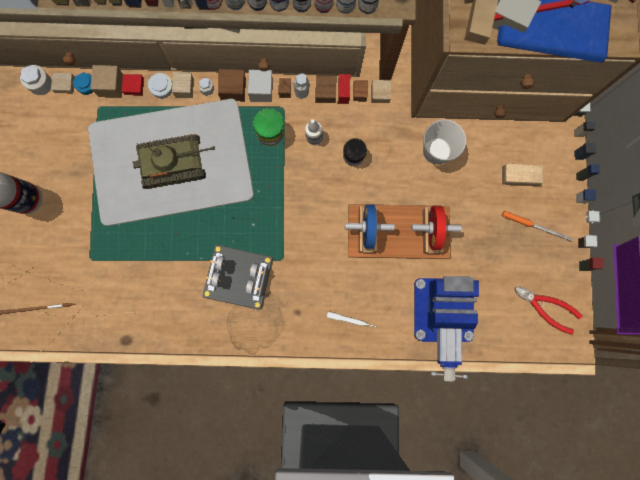

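The pictures show the red wheel at the right of the rack (438,228 in the top view) and the blue one at the left (370,228). The stand is at (238,277), turned about 12°. A tall vise stands near the red wheel. Next I'll measure the geometry from the top depth image.

```bash
cat > h.py <<'E'
from cell import get_obs, optics, env, nets
import numpy as np, cv2
from scipy.spatial.transform import Rotation as Ro
def cloud(cam):
    s=get_obs(); a,d=optics.read_camera(cam); i=optics.camera_info(cam)
    f=240/np.tan(np.radians(i['fovy']/2)); v,u=np.mgrid[:480,:640]
    P=np.stack([(u-i['cx'])/f*d,(v-i['cy'])/f*d,d],-1)
    if cam=='wrist':
        T=np.array(i['tool_from_camera']);P=P@T[:3,:3].T+T[:3,3]
        P=P@Ro.from_euler('xyz',s['tool_rot'],degrees=True).as_matrix().T+s['tool_pos']
    else: P=(P-i['t'])@np.array(i['R'])
    P[d==0]=np.nan
    return a,P
def rect(P):  # min-area rect in mm
    return cv2.minAreaRect((P[:,:2]*1000).astype(np.float32))
def move(p,yaw,s=None):  # shift in tool axes (mm), turn about tool z
    s=s or get_obs();R=Ro.from_euler('xyz',s['tool_rot'],degrees=True)
    t=R.inv().apply(np.array(p)-s['tool_pos'])*1000
    w=(R.inv()*Ro.from_euler('xyz',[180,0,yaw],degrees=True)).as_rotvec(degrees=True)
    print('t',t.round(1),'w',w.round(2))
E
python3 - <<'E'
from h import *
a,P=cloud('top')
x,y,z=P[...,0],P[...,1],P[...,2]
hsv=cv2.cvtColor(a,cv2.COLOR_RGB2HSV)
red=((hsv[...,0]<8)|(hsv[...,0]>172))&(hsv[...,1]>140)&(abs(x-.585)<.06)&(abs(y+.119)<.04)&(z>.04)
blue=(abs(hsv[...,0]-108)<15)&(hsv[...,1]>120)&(abs(x-.583)<.06)&(abs(y-.006)<.04)&(z>.04)
st=(abs(x-.491)<.08)&(abs(y-.242)<.08)&(z>.004)
for n,m in(('red',red),('blue',blue),('stand',st),('stand hi',st&(z>.045)),('axle+',(abs(x-.585)<.03)&(abs(y+.057)<.13)&(z>.045)&(z<.07)&~red&~blue)):
    Q=P[m];print(n,m.sum(),rect(Q),np.median(Q,0).round(4),Q.min(0).round(3),Q.max(0).round(3))
v=(x>.4)&(x<.54)&(abs(y+.15)<.12)&(z>.02);print('vise',P[v].min(0),P[v].max(0))
v=(x>.64)&(x<.75)&(abs(y+.119)<.12)&(z>.02);print('cup',P[v].min(0),P[v].max(0))
v=v=(x>.4)&(x<.65)&(y>-.05)&(y<.35);print('path top',np.nanmax(z[v]))
move([.585,-.119,.20],90); move([.491,.242,.2],100)
i=optics.camera_info('wrist');print(i)
E
```

```text
red 542 ((584.435546875, -117.26835632324219), (78.70103454589844, 16.879989624023438), 0.09137041121721268) [ 0.5826 -0.1147  0.0826] [ 0.545 -0.126  0.04 ] [ 0.624 -0.109  0.096]
blue 195 ((582.8494873046875, 2.5058555603027344), (73.3894271850586, 15.69607162475586), 0.3275567889213562) [0.5818 0.0031 0.0848] [ 0.546 -0.005  0.04 ] [0.62  0.01  0.095]
stand 3643 ((491.594482421875, 242.47352600097656), (159.6373748779297, 159.03671264648438), 89.41387939453125) [0.497  0.2392 0.0082] [0.411 0.162 0.004] [0.571 0.322 0.063]
stand hi 619 ((492.83514404296875, 239.33108520507812), (96.50953674316406, 55.432456970214844), 79.02401733398438) [0.4922 0.2604 0.0521] [0.459 0.189 0.045] [0.525 0.289 0.063]
axle+ 608 ((583.7660522460938, -58.55065155029297), (208.59320068359375, 56.13374710083008), 88.7042465209961) [ 0.5843 -0.0739  0.057 ] [ 0.555 -0.163  0.045] [0.613 0.046 0.069]
vise [ 0.40037628 -0.1773586   0.02108275] [ 0.49430355 -0.09441819  0.12053351]
cup [ 0.70465989 -0.16872683  0.02018196] [ 0.74989324 -0.09315064  0.07210921]
path top 0.10062309322481276
t [-580.  -508.6   22.6] w [ 0.  -0.  64.8]
t [-341.2 -222.    22.6] w [ 0.  -0.  54.8]
{'fovy': 61.28167450291065, 'cx': 316.35004216508156, 'cy': 238.29596491558408, 'tool_from_camera': array([[-3.79875833e-04, -9.64923950e-01, -2.62529287e-01,
         7.09338692e-02],
       [ 9.99999885e-01, -4.43571203e-04,  1.83357403e-04,
        -5.30149230e-04],
       [-2.93376381e-04, -2.62529187e-01,  9.64924007e-01,
        -1.62977685e-01],
       [ 0.00000000e+00,  0.00000000e+00,  0.00000000e+00,
         1.00000000e+00]])}
```

```bash
python3 -m creep '[{"tx":-32,"ty":-28,"wz":-5},{"tx":-64,"ty":-56,"wz":-10},{"tx":-96,"ty":-84,"wz":-15},{"tx":-126,"ty":-111,"wz":-20},{"tx":-156,"ty":-137,"wz":-25}]'
python3 -m creep '[{"tx":-15,"ty":-34},{"tx":-30,"ty":-68},{"tx":-45,"ty":-103},{"tx":-60,"ty":-138},{"tx":-75,"ty":-172}]'
python3 -m creep '[{"tx":-15,"ty":-34},{"tx":-30,"ty":-68},{"tx":-45,"ty":-103},{"tx":-60,"ty":-138},{"tx":-75,"ty":-172}]'
python3 - <<'E'
from h import *
move([.5845,-.118,.19],180)
E
```

```text
t [-579.1 -508.    32.6] w [  0.    0.  -25.2]validation failed for argument at $[0]...
validation failed for argument at $[0]...
validation failed for argument at $[0]...
```

```bash
python3 -m creep '[{"wx":0,"wy":0,"wz":-5,"tx":-32,"ty":-28,"tz":0,"gripper":1},{"wx":0,"wy":0,"wz":-10,"tx":-64,"ty":-56,"tz":0,"gripper":1},{"wx":0,"wy":0,"wz":-15,"tx":-96,"ty":-84,"tz":0,"gripper":1},{"wx":0,"wy":0,"wz":-20,"tx":-126,"ty":-111,"tz":0,"gripper":1},{"wx":0,"wy":0,"wz":-25,"tx":-156,"ty":-137,"tz":0,"gripper":1}]'
python3 - <<'E'
from h import *
move([.5845,-.118,.19],180)
E
```

```text
time_s: 0.97
tool_pos: [0.3601, 0.3958, 0.2227]
tool_rot: [180.0, 0.0, -179.9]
force: [0.8, -0.3, 0.7]
grip_width: 0.0873
grasp_force: 0.0
t [-223.9 -514.    32.6] w [0.02 0.02 0.06]
```

```bash
python3 -m creep '[{"wx":0,"wy":0,"wz":0,"tx":-15,"ty":-34,"tz":0,"gripper":1},{"wx":0,"wy":0,"wz":0,"tx":-30,"ty":-68,"tz":0,"gripper":1},{"wx":0,"wy":0,"wz":0,"tx":-45,"ty":-103,"tz":0,"gripper":1},{"wx":0,"wy":0,"wz":0,"tx":-60,"ty":-138,"tz":0,"gripper":1},{"wx":0,"wy":0,"wz":0,"tx":-75,"ty":-172,"tz":0,"gripper":1}]' >/dev/null
python3 - <<'E'
from h import *
a,P=cloud('wrist');cv2.imwrite('pics/w0.png',a[:,:,::-1])
E
python3 -m creep '[{"wx":0,"wy":0,"wz":0,"tx":-15,"ty":-34,"tz":0,"gripper":1},{"wx":0,"wy":0,"wz":0,"tx":-30,"ty":-68,"tz":0,"gripper":1},{"wx":0,"wy":0,"wz":0,"tx":-45,"ty":-103,"tz":0,"gripper":1},{"wx":0,"wy":0,"wz":0,"tx":-60,"ty":-138,"tz":0,"gripper":1},{"wx":0,"wy":0,"wz":0,"tx":-75,"ty":-172,"tz":0,"gripper":1}]' >/dev/null
python3 -m creep '[{"wx":0,"wy":0,"wz":0,"tx":-15,"ty":-34,"tz":0,"gripper":1},{"wx":0,"wy":0,"wz":0,"tx":-30,"ty":-68,"tz":0,"gripper":1},{"wx":0,"wy":0,"wz":0,"tx":-45,"ty":-103,"tz":0,"gripper":1},{"wx":0,"wy":0,"wz":0,"tx":-60,"ty":-138,"tz":0,"gripper":1},{"wx":0,"wy":0,"wz":0,"tx":-74,"ty":-170,"tz":0,"gripper":1}]'
python3 - <<'E'
from h import *
a,P=cloud('wrist');cv2.imwrite('pics/w1.png',a[:,:,::-1])
x,y,z=P[...,0],P[...,1],P[...,2]
hsv=cv2.cvtColor(a,cv2.COLOR_RGB2HSV)
red=((hsv[...,0]<8)|(hsv[...,0]>172))&(hsv[...,1]>140)&(abs(x-.585)<.06)&(abs(y+.119)<.04)&(z>.05)
ax=(abs(x-.585)<.015)&(abs(y+.119)<.046)&(z>.045)&(z<.065)&~red
for n,m in(('red',red),('axle',ax)):
    Q=P[m];print(n,m.sum(),rect(Q),np.median(Q,0).round(4),Q.min(0).round(3),Q.max(0).round(3))
move([.5845,-.118,.064],180)
E
```

```text
time_s: 2.27
tool_pos: [0.5825, -0.119, 0.2229]
tool_rot: [-180.0, 0.1, 179.8]
force: [1.7, -0.6, -0.7]
grip_width: 0.0871
grasp_force: 0.0
red 1378 ((585.56884765625, -122.09370422363281), (74.64753723144531, 17.13864517211914), 1.8569597005844116) [ 0.5798 -0.1208  0.0874] [ 0.548 -0.131  0.052] [ 0.623 -0.113  0.094]
axle 1240 ((585.93359375, -117.98722076416016), (87.86311340332031, 20.15982437133789), 89.1355972290039) [ 0.5855 -0.1079  0.058 ] [ 0.576 -0.162  0.051] [ 0.596 -0.074  0.065]
t [ -0.4  10.7 158.7] w [-0.41  0.16 -0.68]
```

View pics/w1.png

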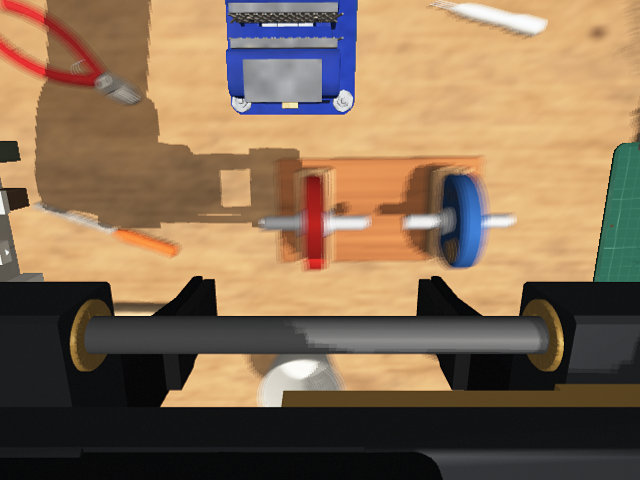

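The picture is blurred because the arm was still moving. The red disc is at about (315,222), beside the shadowed cradle. I'll go lower, let the arm settle and measure again.

```bash
python3 -m creep '[{"wx":0,"wy":0,"wz":0,"tx":0,"ty":0,"tz":25,"gripper":1},{"wx":0,"wy":0,"wz":0,"tx":0,"ty":0,"tz":50,"gripper":1},{"wx":0,"wy":0,"wz":0,"tx":0,"ty":0,"tz":70,"gripper":1},{"wx":0,"wy":0,"wz":0,"tx":0,"ty":0,"tz":70,"gripper":1},{"wx":0,"wy":0,"wz":0,"tx":0,"ty":0,"tz":70,"gripper":1}]'
python3 -m creep '[{"wx":0,"wy":0,"wz":0,"tx":0,"ty":0,"tz":0,"gripper":1},{"wx":0,"wy":0,"wz":0,"tx":0,"ty":0,"tz":0,"gripper":1}]' >/dev/null
python3 - <<'E'
from h import *
a,P=cloud('wrist');cv2.imwrite('pics/w2.png',a[:,:,::-1])
x,y,z=P[...,0],P[...,1],P[...,2]
hsv=cv2.cvtColor(a,cv2.COLOR_RGB2HSV)
red=((hsv[...,0]<8)|(hsv[...,0]>172))&(hsv[...,1]>140)&(abs(x-.585)<.06)&(abs(y+.119)<.04)&(z>.05)
ax=(abs(x-.585)<.015)&(abs(y+.119)<.06)&(z>.045)&(z<.065)&~red
for n,m in(('red',red),('top',red&(z>.085)),('axle',ax)):
    Q=P[m];print(n,m.sum(),rect(Q),np.median(Q,0).round(4),Q.min(0).round(3),Q.max(0).round(3))
move([.5845,-.118,.064],180)
E
```

```text
time_s: 2.73
tool_pos: [0.5812, -0.1164, 0.1519]
tool_rot: [180.0, -0.1, 179.8]
force: [0.1, 0.3, 0.7]
grip_width: 0.0871
grasp_force: 0.0
red 3098 ((584.4303588867188, -117.98648834228516), (74.93649291992188, 15.88161563873291), 0.4016939699649811) [ 0.5762 -0.118   0.0881] [ 0.547 -0.126  0.05 ] [ 0.622 -0.11   0.094]
top 1969 ((586.0767822265625, -118.01007080078125), (48.62040710449219, 15.640311241149902), 0.2774255573749542) [ 0.5839 -0.118   0.0908] [ 0.562 -0.126  0.085] [ 0.61  -0.11   0.094]
axle 2035 ((586.6927490234375, -117.76573944091797), (88.0123519897461, 21.631797790527344), 89.9643325805664) [ 0.5851 -0.1088  0.0579] [ 0.576 -0.162  0.05 ] [ 0.598 -0.074  0.065]
t [-1.2 -1.  90.4] w [-0.    0.18 -0.18]
```

View pics/w2.png

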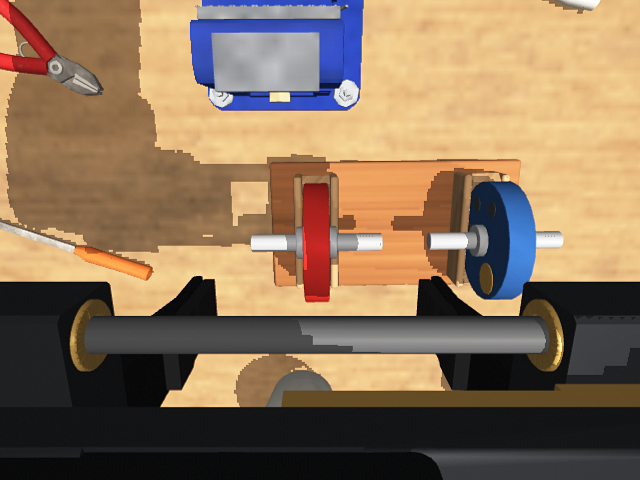

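The picture shows the red disc edge-on at (316,240) with small hub collars, so I'll keep the fingertips above them (TCP z about 0.066).

```bash
python3 -m creep '[{"wx":0,"wy":0,"wz":0,"tx":-2,"ty":-1,"tz":25,"gripper":1},{"wx":0,"wy":0,"wz":0,"tx":-2,"ty":-1,"tz":50,"gripper":1},{"wx":0,"wy":0,"wz":0,"tx":-2,"ty":-1,"tz":70,"gripper":1},{"wx":0,"wy":0,"wz":0,"tx":-2,"ty":-1,"tz":82,"gripper":1},{"wx":0,"wy":0,"wz":0,"tx":-2,"ty":-1,"tz":88,"gripper":1}]'
python3 -m creep '[{"wx":0,"wy":0,"wz":0,"tx":0,"ty":0,"tz":0,"gripper":0},{"wx":0,"wy":0,"wz":0,"tx":0,"ty":0,"tz":0,"gripper":-0.3},{"wx":0,"wy":0,"wz":0,"tx":0,"ty":0,"tz":0,"gripper":-1},{"wx":0,"wy":0,"wz":0,"tx":0,"ty":0,"tz":0,"gripper":-1},{"wx":0,"wy":0,"wz":0,"tx":0,"ty":0,"tz":0,"gripper":-1}]' 50
python3 -m creep '[{"wx":0,"wy":0,"wz":0,"tx":0,"ty":0,"tz":0,"gripper":-1},{"wx":0,"wy":0,"wz":0,"tx":0,"ty":0,"tz":0,"gripper":-1},{"wx":0,"wy":0,"wz":0,"tx":0,"ty":0,"tz":0,"gripper":-1},{"wx":0,"wy":0,"wz":0,"tx":0,"ty":0,"tz":0,"gripper":-1},{"wx":0,"wy":0,"wz":0,"tx":0,"ty":0,"tz":0,"gripper":-1}]' 50
```

```text
time_s: 3.37
tool_pos: [0.5833, -0.1177, 0.0636]
tool_rot: [180.0, -0.1, 179.8]
force: [0.8, 0.1, -0.2]
grip_width: 0.0869
grasp_force: 0.0
time_s: 3.78
tool_pos: [0.5846, -0.1181, 0.0657]
tool_rot: [180.0, 0.1, 179.8]
force: [-0.3, 0.4, 0.3]
grip_width: 0.0612
grasp_force: 0.0
time_s: 4.2
tool_pos: [0.5838, -0.118, 0.0645]
tool_rot: [180.0, -0.0, 179.8]
force: [-0.3, -0.2, -0.7]
grip_width: 0.0284
grasp_force: 0.0
```

```bash
python3 -m creep '[{"wx":0,"wy":0,"wz":0,"tx":0,"ty":0,"tz":0,"gripper":-1},{"wx":0,"wy":0,"wz":0,"tx":0,"ty":0,"tz":0,"gripper":-1},{"wx":0,"wy":0,"wz":0,"tx":0,"ty":0,"tz":0,"gripper":-1},{"wx":0,"wy":0,"wz":0,"tx":0,"ty":0,"tz":0,"gripper":-1},{"wx":0,"wy":0,"wz":0,"tx":0,"ty":0,"tz":0,"gripper":-1}]' 50
python3 -m creep '[{"wx":0,"wy":0,"wz":0,"tx":0,"ty":0,"tz":-5,"gripper":-1},{"wx":0,"wy":0,"wz":0,"tx":0,"ty":0,"tz":-15,"gripper":-1},{"wx":0,"wy":0,"wz":0,"tx":0,"ty":0,"tz":-30,"gripper":-1},{"wx":0,"wy":0,"wz":0,"tx":0,"ty":0,"tz":-30,"gripper":-1},{"wx":0,"wy":0,"wz":0,"tx":0,"ty":0,"tz":-30,"gripper":-1}]' 50
```

```text
time_s: 4.62
tool_pos: [0.5838, -0.1179, 0.0645]
tool_rot: [180.0, 0.0, 179.8]
force: [-0.1, 0.4, 0.7]
grip_width: 0.0153
grasp_force: 49.9
time_s: 5.03
tool_pos: [0.5846, -0.1182, 0.0956]
tool_rot: [-180.0, 0.1, 179.8]
force: [-0.3, 0.4, -3.5]
grip_width: 0.0153
grasp_force: 49.9
```

```bash
python3 -m creep '[{"wx":0,"wy":0,"wz":0,"tx":0,"ty":0,"tz":-15,"gripper":-1},{"wx":0,"wy":0,"wz":0,"tx":0,"ty":0,"tz":-35,"gripper":-1},{"wx":0,"wy":0,"wz":0,"tx":0,"ty":0,"tz":-55,"gripper":-1},{"wx":0,"wy":0,"wz":0,"tx":0,"ty":0,"tz":-68,"gripper":-1},{"wx":0,"wy":0,"wz":0,"tx":0,"ty":0,"tz":-70,"gripper":-1}]' 50
python3 -m creep '[{"wx":0,"wy":0,"wz":2,"tx":5,"ty":20,"tz":0,"gripper":-1},{"wx":0,"wy":0,"wz":4,"tx":18,"ty":60,"tz":0,"gripper":-1},{"wx":0,"wy":0,"wz":6,"tx":30,"ty":100,"tz":0,"gripper":-1},{"wx":0,"wy":0,"wz":9,"tx":42,"ty":140,"tz":0,"gripper":-1},{"wx":0,"wy":0,"wz":11,"tx":50,"ty":165,"tz":0,"gripper":-1}]' 50
python3 -m creep '[{"wx":0,"wy":0,"wz":0,"tx":0,"ty":0,"tz":0,"gripper":-1},{"wx":0,"wy":0,"wz":0,"tx":0,"ty":0,"tz":0,"gripper":-1},{"wx":0,"wy":0,"wz":0,"tx":0,"ty":0,"tz":0,"gripper":-1}]' 50
python3 - <<'E'
from h import *
a,P=cloud('wrist');cv2.imwrite('pics/w3.png',a[:,:,::-1])
print([(np.round(r['point'],4),round(r['confidence'],2)) for r in nets.place_of('roller_stand','wrist')[:2]])
x,y,z=P[...,0],P[...,1],P[...,2]
st=(abs(x-.492)<.08)&(abs(y-.242)<.08)
for n,m in(('base',st&(z>.004)),('hi',st&(z>.045)&(z<.07)),('hi2',st&(z>.053)&(z<.07))):
    Q=P[m];print(n,m.sum(),rect(Q),np.median(Q,0).round(4))
s=st&(z>-.02);np.save('st.npy',P[s])
q=P[s];im=np.full((480,480),0,np.uint8)
for p in q[np.argsort(q[:,2])]:
    c=int((.572-p[0])*3000);r=int((.322-p[1])*3000);cv2.circle(im,(r,c),2,int(np.clip(p[2]/.07*255,0,255)),-1)
cv2.imwrite('pics/hm.png',np.hstack([im,cv2.resize(cv2.cvtColor(a,cv2.COLOR_RGB2GRAY),(320,240))]) if 0 else im)
E
```

```text
time_s: 5.45
tool_pos: [0.5852, -0.1183, 0.1668]
tool_rot: [-180.0, 0.2, 179.8]
force: [0.1, 0.3, -2.9]
grip_width: 0.0155
grasp_force: 49.9
time_s: 5.87
tool_pos: [0.532, 0.0522, 0.163]
tool_rot: [179.9, -0.2, 168.9]
force: [0.2, 0.8, -3.4]
grip_width: 0.0155
grasp_force: 49.9
time_s: 6.12
tool_pos: [0.534, 0.0464, 0.1637]
tool_rot: [-179.9, -0.1, 168.8]
force: [0.0, -0.7, -3.3]
grip_width: 0.0155
grasp_force: 49.9
[(array([0.4923, 0.24  , 0.0013]), 0.92)]
base 24451 ((494.3581848144531, 232.46615600585938), (140.82290649414062, 155.28042602539062), 89.96619415283203) [0.4976 0.2347 0.0093]
hi 4008 ((492.355712890625, 232.46142578125), (83.94380950927734, 55.306617736816406), 79.16886138916016) [0.4914 0.2063 0.0513]
hi2 1655 ((493.0164489746094, 236.10414123535156), (68.39730072021484, 52.727333068847656), 78.7918472290039) [0.4942 0.2084 0.0576]
```

View pics/w3.png

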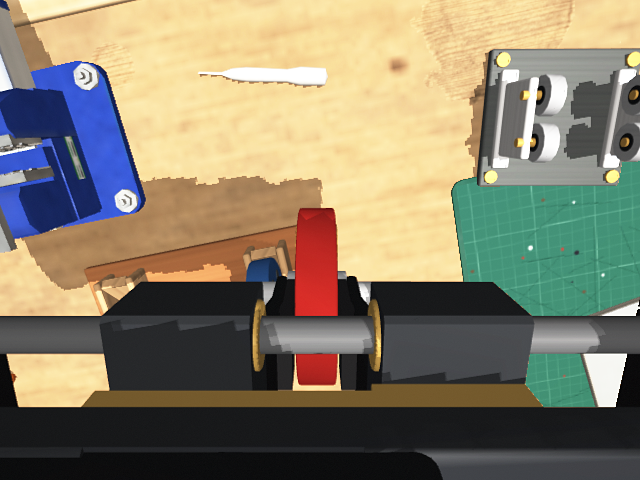

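View pics/hm.png

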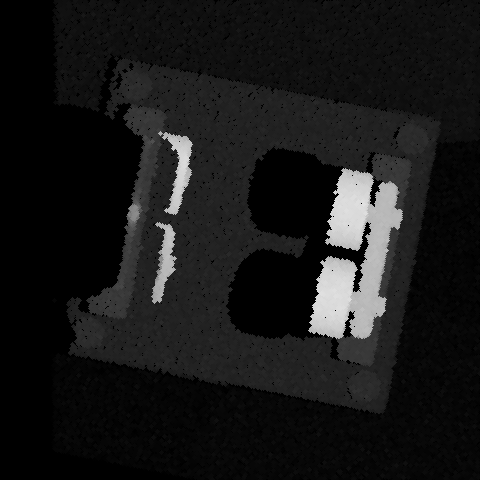

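The stand is at (560,115) in the wrist picture and square to the tool. The wheel is held cleanly at (316,295). The height map puts the stand centre at about (0.493, 0.2385).

Run:
```python
from h import *
a,P=cloud('wrist');s=get_obs()
R=Ro.from_euler('xyz',s['tool_rot'],degrees=True).as_matrix()
T=(P-s['tool_pos'])@R*1000
hsv=cv2.cvtColor(a,cv2.COLOR_RGB2HSV)
red=((hsv[...,0]<8)|(hsv[...,0]>172))&(hsv[...,1]>140)&(abs(T[...,1])<15)&(abs(T[...,0])<60)&(abs(T[...,2])<70)
Q=T[red];print(Q.min(0),Q.max(0))
# circle fit to rim points (x,z)
x,z=Q[:,0],Q[:,2]
from scipy.optimize import least_squares
f=least_squares(lambda c:np.hypot(x-c[0],z-c[1])-40,[0,12],loss='soft_l1');print('axle in tool x,z',f.x)
g=(abs(T[...,1])>10)&(abs(T[...,1])<44)&(abs(T[...,0])<12)&(T[...,2]>3)&(T[...,2]<25);print('axle pts',g.sum(),np.nanmedian(T[g],0))
move([.493,.2385,.15],169.3)
```

```text
[-33.38153241 -10.17405898 -28.52034974] [37.04233561  7.12060041 19.76853603]
axle in tool x,z [-3.27862342 12.17639131]
axle pts 538 [ 1.7586232  10.49213097  8.05313846]
t [ 78.7 181.2  14. ] w [-0.04 -0.02 -0.65]
```

```bash
python3 -m creep '[{"wx":0,"wy":0,"wz":0,"tx":10,"ty":24,"tz":0,"gripper":-1},{"wx":0,"wy":0,"wz":0,"tx":27,"ty":62,"tz":0,"gripper":-1},{"wx":0,"wy":0,"wz":0,"tx":44,"ty":100,"tz":0,"gripper":-1},{"wx":0,"wy":0,"wz":0,"tx":60,"ty":138,"tz":0,"gripper":-1},{"wx":0,"wy":0,"wz":-0.5,"tx":75,"ty":172,"tz":0,"gripper":-1}]' 50
python3 -m creep '[{"wx":0,"wy":0,"wz":0,"tx":4,"ty":9,"tz":0,"gripper":-1},{"wx":0,"wy":0,"wz":0,"tx":4,"ty":9,"tz":5,"gripper":-1},{"wx":0,"wy":0,"wz":0,"tx":4,"ty":9,"tz":14,"gripper":-1},{"wx":0,"wy":0,"wz":0,"tx":4,"ty":9,"tz":14,"gripper":-1},{"wx":0,"wy":0,"wz":0,"tx":4,"ty":9,"tz":14,"gripper":-1}]' 50
python3 - <<'E'
from h import *
a,P=cloud('wrist');b,_=cloud('scene');cv2.imwrite('pics/w4.png',cv2.resize(np.hstack([a,cv2.resize(b[150:300,160:360],(640,480))])[:,:,::-1],(800,300)))
move([.493,.2385,.15],169.3)
E
```

```text
time_s: 6.68
tool_pos: [0.494, 0.2319, 0.1646]
tool_rot: [179.9, -0.0, 169.2]
force: [-0.1, 0.6, -3.2]
grip_width: 0.0159
grasp_force: 49.9
time_s: 7.1
tool_pos: [0.4922, 0.2372, 0.1494]
tool_rot: [-179.9, -0.1, 169.1]
force: [-1.3, -0.7, -3.2]
grip_width: 0.0158
grasp_force: 49.9
t [-0.3  0.3  0.5] w [-0.02  0.   -0.17]
```

View pics/w4.png

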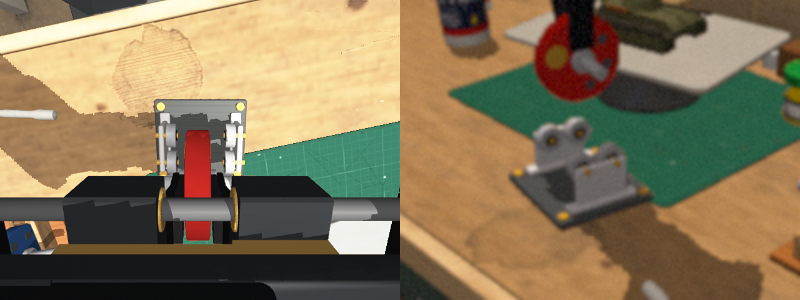

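The wheel hangs over the stand, centred between the roller pairs at about (198,150). The brass slug shows at (556,57), to the side and slightly up. Lowering now.

```bash
python3 -m creep '[{"wx":0,"wy":0,"wz":0,"tx":0,"ty":0,"tz":20,"gripper":-1},{"wx":0,"wy":0,"wz":0,"tx":0,"ty":0,"tz":40,"gripper":-1},{"wx":0,"wy":0,"wz":0,"tx":0,"ty":0,"tz":58,"gripper":-1},{"wx":0,"wy":0,"wz":0,"tx":0,"ty":0,"tz":68,"gripper":-1},{"wx":0,"wy":0,"wz":0,"tx":0,"ty":0,"tz":71,"gripper":-1}]' 50
python3 -m creep '[{"wx":0,"wy":0,"wz":0,"tx":0,"ty":0,"tz":1,"gripper":-1},{"wx":0,"wy":0,"wz":0,"tx":0,"ty":0,"tz":2,"gripper":-1},{"wx":0,"wy":0,"wz":0,"tx":0,"ty":0,"tz":3,"gripper":-1},{"wx":0,"wy":0,"wz":0,"tx":0,"ty":0,"tz":4,"gripper":-1},{"wx":0,"wy":0,"wz":0,"tx":0,"ty":0,"tz":4,"gripper":-1}]' 50
```

```text
time_s: 7.62
tool_pos: [0.4911, 0.2388, 0.0779]
tool_rot: [-179.9, -0.1, 169.2]
force: [-0.4, 0.1, -4.2]
grip_width: 0.0158
grasp_force: 49.9
time_s: 8.03
tool_pos: [0.4923, 0.2403, 0.0762]
tool_rot: [180.0, 0.0, 169.3]
force: [-0.6, -0.9, -3.0]
grip_width: 0.0154
grasp_force: 49.9
```

```bash
python3 -m creep '[{"wx":0,"wy":0,"wz":0,"tx":0,"ty":0,"tz":1,"gripper":-1},{"wx":0,"wy":0,"wz":0,"tx":0,"ty":0,"tz":2,"gripper":-1},{"wx":0,"wy":0,"wz":0,"tx":0,"ty":0,"tz":2,"gripper":-1}]' 50
python3 -m creep '[{"wx":0,"wy":0,"wz":0,"tx":0,"ty":0,"tz":0.5,"gripper":-1},{"wx":0,"wy":0,"wz":0,"tx":0,"ty":0,"tz":1,"gripper":-1},{"wx":0,"wy":0,"wz":0,"tx":0,"ty":0,"tz":1,"gripper":-1}]' 50
```

```text
time_s: 8.28
tool_pos: [0.4919, 0.24, 0.0735]
tool_rot: [180.0, -0.0, 169.3]
force: [-0.6, 0.4, -4.0]
grip_width: 0.0158
grasp_force: 49.9
time_s: 8.53
tool_pos: [0.4917, 0.2402, 0.0725]
tool_rot: [180.0, -0.0, 169.3]
force: [-1.0, 0.1, -3.2]
grip_width: 0.0158
grasp_force: 49.9
```

```bash
python3 -m creep '[{"wx":0,"wy":0,"wz":0,"tx":0,"ty":0,"tz":0.5,"gripper":-1},{"wx":0,"wy":0,"wz":0,"tx":0,"ty":0,"tz":1,"gripper":-1},{"wx":0,"wy":0,"wz":0,"tx":0,"ty":0,"tz":1,"gripper":-1}]' 50
```

```text
time_s: 8.78
tool_pos: [0.4911, 0.2403, 0.0715]
tool_rot: [-180.0, -0.1, 169.3]
force: [-4.2, -0.3, -0.4]
grip_width: 0.0155
grasp_force: 49.9
```

```bash
python3 -m creep '[{"wx":0,"wy":0,"wz":0,"tx":0,"ty":0,"tz":0.5,"gripper":-1},{"wx":0,"wy":0,"wz":0,"tx":0,"ty":0,"tz":1,"gripper":-1},{"wx":0,"wy":0,"wz":0,"tx":0,"ty":0,"tz":1,"gripper":-1}]' 50
```

```text
time_s: 9.03
tool_pos: [0.4905, 0.2405, 0.0705]
tool_rot: [-180.0, -0.2, 169.3]
force: [-5.9, 0.1, 1.8]
grip_width: 0.0157
grasp_force: 49.9
```

It touches the +x rollers first (the force pushes towards -x), so I'll shift about 1 mm towards -x (tool +x).

```bash
python3 -m creep '[{"wx":0,"wy":0,"wz":0,"tx":0.8,"ty":0,"tz":0,"gripper":-1},{"wx":0,"wy":0,"wz":0,"tx":1.5,"ty":0,"tz":0,"gripper":-1},{"wx":0,"wy":0,"wz":0,"tx":1.5,"ty":0,"tz":0,"gripper":-1}]' 50
```

```text
time_s: 9.28
tool_pos: [0.4903, 0.2405, 0.0706]
tool_rot: [180.0, -0.0, 169.3]
force: [-3.8, 1.0, -0.1]
grip_width: 0.0159
grasp_force: 49.9
```

```bash
python3 -m creep '[{"wx":0,"wy":0,"wz":0,"tx":1,"ty":0,"tz":0,"gripper":-1},{"wx":0,"wy":0,"wz":0,"tx":1.5,"ty":0,"tz":0.5,"gripper":-1},{"wx":0,"wy":0,"wz":0,"tx":1.5,"ty":0,"tz":0.5,"gripper":-1}]' 50
```

```text
time_s: 9.53
tool_pos: [0.4901, 0.2405, 0.0706]
tool_rot: [180.0, 0.1, 169.3]
force: [0.2, -1.7, -0.6]
grip_width: 0.0158
grasp_force: 49.9
```

```bash
python3 -m creep '[{"wx":0,"wy":0,"wz":0,"tx":0.5,"ty":0,"tz":0.5,"gripper":-1},{"wx":0,"wy":0,"wz":0,"tx":0.5,"ty":0,"tz":0.5,"gripper":-1},{"wx":0,"wy":0,"wz":0,"tx":0.5,"ty":0,"tz":0.5,"gripper":-1}]' 50
```

```text
time_s: 9.78
tool_pos: [0.4901, 0.2405, 0.0704]
tool_rot: [179.9, 0.2, 169.3]
force: [1.3, -1.5, 3.3]
grip_width: 0.0157
grasp_force: 49.9
```

The axle is seated, with z carrying the weight and little sideways force. Letting go.

```bash
python3 -m creep '[{"wx":0,"wy":0,"wz":0,"tx":0,"ty":0,"tz":0,"gripper":1},{"wx":0,"wy":0,"wz":0,"tx":0,"ty":0,"tz":0,"gripper":1},{"wx":0,"wy":0,"wz":0,"tx":0,"ty":0,"tz":0,"gripper":1},{"wx":0,"wy":0,"wz":0,"tx":0,"ty":0,"tz":0,"gripper":1},{"wx":0,"wy":0,"wz":0,"tx":0,"ty":0,"tz":0,"gripper":1}]'
python3 -m creep '[{"wx":0,"wy":0,"wz":0,"tx":0,"ty":0,"tz":0,"gripper":1},{"wx":0,"wy":0,"wz":0,"tx":0,"ty":0,"tz":0,"gripper":1},{"wx":0,"wy":0,"wz":0,"tx":0,"ty":0,"tz":0,"gripper":1},{"wx":0,"wy":0,"wz":0,"tx":0,"ty":0,"tz":-5,"gripper":1},{"wx":0,"wy":0,"wz":0,"tx":0,"ty":0,"tz":-15,"gripper":1}]'
python3 -m creep '[{"wx":0,"wy":0,"wz":0,"tx":0,"ty":0,"tz":-30,"gripper":1},{"wx":0,"wy":0,"wz":0,"tx":0,"ty":0,"tz":-60,"gripper":1},{"wx":0,"wy":0,"wz":0,"tx":0,"ty":0,"tz":-95,"gripper":1},{"wx":0,"wy":0,"wz":0,"tx":0,"ty":0,"tz":-115,"gripper":1},{"wx":0,"wy":0,"wz":0,"tx":0,"ty":0,"tz":-120,"gripper":1}]'
python3 - <<'E'
from h import *
a,P=cloud('wrist');b,_=cloud('scene');cv2.imwrite('pics/w5.png',cv2.resize(np.hstack([a,cv2.resize(b[150:300,160:360],(640,480))])[:,:,::-1],(800,300)))
E
```

```text
time_s: 10.2
tool_pos: [0.4882, 0.2408, 0.0693]
tool_rot: [-180.0, -0.0, 169.3]
force: [-0.2, -0.9, 0.7]
grip_width: 0.041
grasp_force: 0.0
time_s: 10.62
tool_pos: [0.4877, 0.2402, 0.084]
tool_rot: [-179.9, -0.1, 169.3]
force: [0.6, -0.1, 0.6]
grip_width: 0.0741
grasp_force: 0.0
time_s: 11.03
tool_pos: [0.491, 0.2418, 0.2104]
tool_rot: [179.6, 0.4, 169.3]
force: [0.6, 1.3, -0.6]
grip_width: 0.0867
grasp_force: 0.0
```

View pics/w5.png

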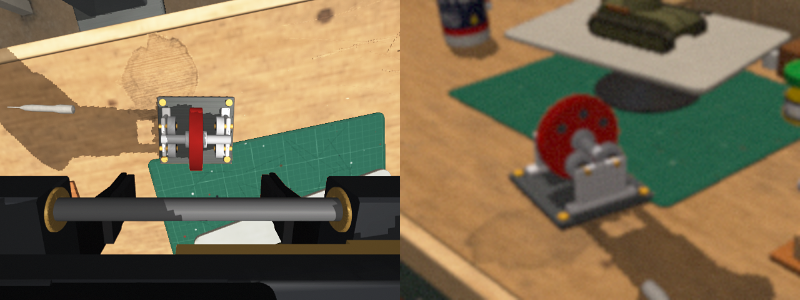

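The wheel sits on the rollers at (196,138) with its axle across both pairs, and is rocking. I'll wait for it to settle.

```bash
exec 3>&1 >/dev/null
python3 -m creep '[{"wx":0,"wy":0,"wz":0,"tx":0,"ty":0,"tz":0,"gripper":1},{"wx":0,"wy":0,"wz":0,"tx":0,"ty":0,"tz":0,"gripper":1},{"wx":0,"wy":0,"wz":0,"tx":0,"ty":0,"tz":0,"gripper":1},{"wx":0,"wy":0,"wz":0,"tx":0,"ty":0,"tz":0,"gripper":1},{"wx":0,"wy":0,"wz":0,"tx":0,"ty":0,"tz":0,"gripper":1}]'
python3 -m creep '[{"wx":0,"wy":0,"wz":0,"tx":0,"ty":0,"tz":0,"gripper":1},{"wx":0,"wy":0,"wz":0,"tx":0,"ty":0,"tz":0,"gripper":1},{"wx":0,"wy":0,"wz":0,"tx":0,"ty":0,"tz":0,"gripper":1},{"wx":0,"wy":0,"wz":0,"tx":0,"ty":0,"tz":0,"gripper":1},{"wx":0,"wy":0,"wz":0,"tx":0,"ty":0,"tz":0,"gripper":1}]'
python3 -m creep '[{"wx":0,"wy":0,"wz":0,"tx":0,"ty":0,"tz":0,"gripper":1},{"wx":0,"wy":0,"wz":0,"tx":0,"ty":0,"tz":0,"gripper":1},{"wx":0,"wy":0,"wz":0,"tx":0,"ty":0,"tz":0,"gripper":1},{"wx":0,"wy":0,"wz":0,"tx":0,"ty":0,"tz":0,"gripper":1},{"wx":0,"wy":0,"wz":0,"tx":0,"ty":0,"tz":0,"gripper":1}]'
python3 -m creep '[{"wx":0,"wy":0,"wz":0,"tx":0,"ty":0,"tz":0,"gripper":1},{"wx":0,"wy":0,"wz":0,"tx":0,"ty":0,"tz":0,"gripper":1},{"wx":0,"wy":0,"wz":0,"tx":0,"ty":0,"tz":0,"gripper":1},{"wx":0,"wy":0,"wz":0,"tx":0,"ty":0,"tz":0,"gripper":1},{"wx":0,"wy":0,"wz":0,"tx":0,"ty":0,"tz":0,"gripper":1}]'
python3 -m creep '[{"wx":0,"wy":0,"wz":0,"tx":0,"ty":0,"tz":0,"gripper":1},{"wx":0,"wy":0,"wz":0,"tx":0,"ty":0,"tz":0,"gripper":1},{"wx":0,"wy":0,"wz":0,"tx":0,"ty":0,"tz":0,"gripper":1},{"wx":0,"wy":0,"wz":0,"tx":0,"ty":0,"tz":0,"gripper":1},{"wx":0,"wy":0,"wz":0,"tx":0,"ty":0,"tz":0,"gripper":1}]'
python3 -m creep '[{"wx":0,"wy":0,"wz":0,"tx":0,"ty":0,"tz":0,"gripper":1},{"wx":0,"wy":0,"wz":0,"tx":0,"ty":0,"tz":0,"gripper":1},{"wx":0,"wy":0,"wz":0,"tx":0,"ty":0,"tz":0,"gripper":1},{"wx":0,"wy":0,"wz":0,"tx":0,"ty":0,"tz":0,"gripper":1},{"wx":0,"wy":0,"wz":0,"tx":0,"ty":0,"tz":0,"gripper":1}]'
python3 -m creep '[{"wx":0,"wy":0,"wz":0,"tx":0,"ty":0,"tz":0,"gripper":1},{"wx":0,"wy":0,"wz":0,"tx":0,"ty":0,"tz":0,"gripper":1},{"wx":0,"wy":0,"wz":0,"tx":0,"ty":0,"tz":0,"gripper":1},{"wx":0,"wy":0,"wz":0,"tx":0,"ty":0,"tz":0,"gripper":1},{"wx":0,"wy":0,"wz":0,"tx":0,"ty":0,"tz":0,"gripper":1}]'
python3 -m creep '[{"wx":0,"wy":0,"wz":0,"tx":0,"ty":0,"tz":0,"gripper":1},{"wx":0,"wy":0,"wz":0,"tx":0,"ty":0,"tz":0,"gripper":1},{"wx":0,"wy":0,"wz":0,"tx":0,"ty":0,"tz":0,"gripper":1},{"wx":0,"wy":0,"wz":0,"tx":0,"ty":0,"tz":0,"gripper":1},{"wx":0,"wy":0,"wz":0,"tx":0,"ty":0,"tz":0,"gripper":1}]'
python3 -m creep '[{"wx":0,"wy":0,"wz":0,"tx":0,"ty":0,"tz":0,"gripper":1},{"wx":0,"wy":0,"wz":0,"tx":0,"ty":0,"tz":0,"gripper":1},{"wx":0,"wy":0,"wz":0,"tx":0,"ty":0,"tz":0,"gripper":1},{"wx":0,"wy":0,"wz":0,"tx":0,"ty":0,"tz":0,"gripper":1},{"wx":0,"wy":0,"wz":0,"tx":0,"ty":0,"tz":0,"gripper":1}]'
python3 -m creep '[{"wx":0,"wy":0,"wz":0,"tx":0,"ty":0,"tz":0,"gripper":1},{"wx":0,"wy":0,"wz":0,"tx":0,"ty":0,"tz":0,"gripper":1},{"wx":0,"wy":0,"wz":0,"tx":0,"ty":0,"tz":0,"gripper":1},{"wx":0,"wy":0,"wz":0,"tx":0,"ty":0,"tz":0,"gripper":1},{"wx":0,"wy":0,"wz":0,"tx":0,"ty":0,"tz":0,"gripper":1}]'
python3 -m creep '[{"wx":0,"wy":0,"wz":0,"tx":0,"ty":0,"tz":0,"gripper":1},{"wx":0,"wy":0,"wz":0,"tx":0,"ty":0,"tz":0,"gripper":1},{"wx":0,"wy":0,"wz":0,"tx":0,"ty":0,"tz":0,"gripper":1},{"wx":0,"wy":0,"wz":0,"tx":0,"ty":0,"tz":0,"gripper":1},{"wx":0,"wy":0,"wz":0,"tx":0,"ty":0,"tz":0,"gripper":1}]'
python3 -m creep '[{"wx":0,"wy":0,"wz":0,"tx":0,"ty":0,"tz":0,"gripper":1},{"wx":0,"wy":0,"wz":0,"tx":0,"ty":0,"tz":0,"gripper":1},{"wx":0,"wy":0,"wz":0,"tx":0,"ty":0,"tz":0,"gripper":1},{"wx":0,"wy":0,"wz":0,"tx":0,"ty":0,"tz":0,"gripper":1},{"wx":0,"wy":0,"wz":0,"tx":0,"ty":0,"tz":0,"gripper":1}]'
python3 -m creep '[{"wx":0,"wy":0,"wz":0,"tx":0,"ty":0,"tz":0,"gripper":1},{"wx":0,"wy":0,"wz":0,"tx":0,"ty":0,"tz":0,"gripper":1},{"wx":0,"wy":0,"wz":0,"tx":0,"ty":0,"tz":0,"gripper":1},{"wx":0,"wy":0,"wz":0,"tx":0,"ty":0,"tz":0,"gripper":1},{"wx":0,"wy":0,"wz":0,"tx":0,"ty":0,"tz":0,"gripper":1}]'
python3 -m creep '[{"wx":0,"wy":0,"wz":0,"tx":0,"ty":0,"tz":0,"gripper":1},{"wx":0,"wy":0,"wz":0,"tx":0,"ty":0,"tz":0,"gripper":1},{"wx":0,"wy":0,"wz":0,"tx":0,"ty":0,"tz":0,"gripper":1},{"wx":0,"wy":0,"wz":0,"tx":0,"ty":0,"tz":0,"gripper":1},{"wx":0,"wy":0,"wz":0,"tx":0,"ty":0,"tz":0,"gripper":1}]' >&3
exec >&3
python3 - <<'E'
from h import *
F=[optics.read_camera('scene')[0][150:300,160:360] for _ in range(12)]
f=[x.astype(float)[30:100,50:130] for x in F]
print(get_obs()['time_s'],[round(np.abs(f[i]-f[i-1]).mean(),2) for i in range(1,12)],[round(np.abs(f[i]-f[0]).mean(),2) for i in (3,6,9,11)])
cv2.imwrite('pics/w6.png',cv2.resize(np.hstack([F[0],F[6]])[:,:,::-1],(800,300),interpolation=cv2.INTER_CUBIC))
E
```

```text
time_s: 16.97
tool_pos: [0.4885, 0.2407, 0.2046]
tool_rot: [180.0, 0.0, 169.3]
force: [0.2, 0.3, -0.6]
grip_width: 0.0871
grasp_force: 0.0
17.5667 [np.float64(3.84), np.float64(3.79), np.float64(3.76), np.float64(3.82), np.float64(3.78), np.float64(3.83), np.float64(3.79), np.float64(3.82), np.float64(3.82), np.float64(3.83), np.float64(3.84)] [np.float64(3.87), np.float64(3.78), np.float64(3.84), np.float64(3.79)]
```

View pics/w6.png

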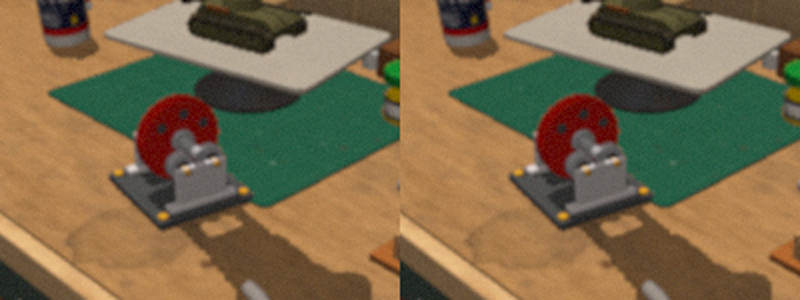

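The frames differ only by noise, so the wheel is still. The three holes opposite the slug are on top, at about (160,128), (183,113) and (203,122), and the brass is hidden at the bottom. I'll wait one more second and compare again.

```bash
python3 -m creep '[{"wx":0,"wy":0,"wz":0,"tx":0,"ty":0,"tz":0,"gripper":1},{"wx":0,"wy":0,"wz":0,"tx":0,"ty":0,"tz":0,"gripper":1},{"wx":0,"wy":0,"wz":0,"tx":0,"ty":0,"tz":0,"gripper":1},{"wx":0,"wy":0,"wz":0,"tx":0,"ty":0,"tz":0,"gripper":1},{"wx":0,"wy":0,"wz":0,"tx":0,"ty":0,"tz":0,"gripper":1}]' >/dev/null
python3 -m creep '[{"wx":0,"wy":0,"wz":0,"tx":0,"ty":0,"tz":0,"gripper":1},{"wx":0,"wy":0,"wz":0,"tx":0,"ty":0,"tz":0,"gripper":1},{"wx":0,"wy":0,"wz":0,"tx":0,"ty":0,"tz":0,"gripper":1},{"wx":0,"wy":0,"wz":0,"tx":0,"ty":0,"tz":0,"gripper":1},{"wx":0,"wy":0,"wz":0,"tx":0,"ty":0,"tz":0,"gripper":1}]' >/dev/null
python3 - <<'E'
from h import *
F=[optics.read_camera('scene')[0][180:250,210:290].astype(float) for _ in range(12)]
m=[np.mean(F[:4],0),np.mean(F[8:],0)];print(get_obs()['time_s'],np.abs(m[0]-m[1]).mean())
print([(np.round(r['point'],4),round(r['confidence'],2)) for n in('red_flywheel','blue_flywheel') for r in (optics.read_camera('top'),nets.place_of(n,'top'))[1][:1]])
print(env.sign_off())
E
```

```text
19.0 1.9136904761904763
[(array([0.58  , 0.0072, 0.0559]), 0.86)]
the job is handed in; nothing more can be done
None
```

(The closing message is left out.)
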